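# Lock the printing block in its frame with the wedge

### The job

The printing block lies loose in its steel frame: lock it with the wooden wedge that is kept in the small roofed holder. Draw the wedge out by its thin end, lay it down and take it again by its thick end, slip its thin end into the tapering slot between the rail and the clamp bar and let go while it is still loose. Then tap its thick end with the closed fingers until it is driven home and holds the block tight; leave it lying flat in the slot and leave the tin, the straight strip and the ink roller where they are.

Things in the scene. Friction and masses are not known exactly. Their poses are not given: they have to be found in the camera images.
- wedge_center (a point): Waxed light-wood wedge lying flat, 150 long, 30 high, 90 g; 38 wide at the thick end, 23 at the thin end. Point half-way along and up. +x to the thin end (ends at x=+75 and -75 mm), z up; straight side y=-15.25, tapered side y=15.25-0.1x, so mid-width is y=-0.05x. It starts on the desk, thick end in the holder, 75 mm of the thin end sticking out.
- holder: Wooden holder fixed to the desk, 90 long (x), 68 wide, 46 high, roofed, open only at its +x end; bay 52 wide, 38 high, no floor, so the wedge lies on the desk and is drawn out level along the holder's +x. Origin: centre of its underside, 45 mm behind its mouth. It stands left or right of the frame; 170 mm of desk ahead of its mouth are free.
- frame: Steel frame fixed to the desk. Origin at desk height, z up, +x the way the wedge is driven (away from robot). In mm: bed plate 12 thick, x -170..120, y -110..110; on it, tops at z 42, from x -50 to 100: rail (y 65 and up), clamp bar (y 25..45), fence (y -103..-83). The wedge slot lies between bar and rail; the bed before x=-50 is free.
- slot_mouth (a point): Middle of the slot's open front end, 15 mm above the bed (27 above the desk); axes as the frame; in the frame x -50, y 60, z 27 mm. From this point: bar face y=-15 (bar back), rail face y=14.5-0.1x, so the slot tapers like the wedge, 29.5 wide here; straight side goes to the bar. Open above. Walls as high as the wedge: it can be held only by the part before the mouth.
- home (a point): Where the wedge's centre is when it is driven home, about (to 6 mm): 23 mm past slot_mouth, axes as the frame; some 50 mm of the thick end still stand out of the slot. The wedge first gets snug about 33 mm before this; before that it is loose.
- clamp_bar (a joint): Travel (m) of the aluminium clamp bar (150 x 20 x 29 mm) between slot and block, along the frame's -y: 0 = fully back, 0.0015 = block just pinched, 0.0035 = driven home, the fence's rubber pad squeezed by 2 mm with 5 N. It drags with 1 N. 10 mm of wedge travel move it 1 mm. Taps rising to 12 to 20 N on the thick end drive the wedge home; there it stops dead and jams, and stays.
- block_center (a point): Printing block, plywood with a grey carved face, 120 (x) x 95 (y) x 24 mm, 0.2 kg, lying loose in the frame between clamp bar and the fence's rubber pad with 1.5 mm of play; this point is its centre. It need not be touched.
- ink_tin_c (a point): Bystander: upright tin, 72 across, 85 high; point at half height. It stands on the other side of the frame from the holder.
- strip_c (a point): Bystander: straight wooden strip 130 x 24 x 18 mm, not tapered, on the desk beyond the left side of the frame; its centre.
- roller_c (a point): Bystander: hand ink roller, about 140 long, 28 high, on the desk at the back right; its centre.
Mind the look-alikes: they are no part of the job. What is shaped like the part that bears wedge_center but black or blue is not meant. Of the things like the part that bears block_center, leave any that is turquoise; of the rest the larger one is meant.

How it is judged (in metres and radians):
On the way, in this order (a step that is already met when the one before it is completed fails the run):
1. the wedge is drawn out of the holder and lies down flat, let go (horizontal distance between wedge_center and holder above 0.115 m and height (world z) of wedge_center below 0.033 m and contact force between the fingers and wedge below 0.1 N), for 0.1 s.
2. the wedge lies loose in the slot, thin end at least 30 mm in, let go, the block not yet clamped (z of wedge_center in the frame of frame between 0.021 and 0.033 m and angle between the x axis of wedge_center and the x axis of frame, either way round below 0.07 rad and y of wedge_center in the frame of frame between 0.05 and 0.068 m and x of wedge_center in the frame of frame between -0.095 and -0.048 m and contact force between clamp_bar and block below 1 N and contact force between the fingers and wedge below 0.1 N), for 0.2 s.
At the end, for the whole second after the job is handed in: The wedge lies flat in the slot, in line with it within 4 degrees, its centre less than 41 mm before the frame's origin (home is about 27), at rest and let go; the clamp bar has moved at least 1.5 mm and still presses on the block with more than 2 N, and the wedge on the bar likewise (z of wedge_center in the frame of frame between 0.021 and 0.033 m and angle between the x axis of wedge_center and the x axis of frame, either way round below 0.07 rad and y of wedge_center in the frame of frame between 0.05 and 0.068 m and x of wedge_center in the frame of frame above -0.041 m and value of joint clamp_bar above 0.0015 m and contact force between clamp_bar and block above 2 N and contact force between wedge and clamp_bar above 2 N and linear speed of wedge below 0.01 m/s and angle between block_center's own z axis and vertical below 0.05 rad); the robot touches nothing.
It fails at once if a bystander (tin, strip or roller) is moved more than 30 mm (distance of any of ink_tin_c, strip_c, roller_c from where it was at the start of the episode above 0.03 m).
It also fails if it takes over 56 s, if anything falls off the work surface, if the arm or the gripper's body presses on something with over 40 N, if the wrist force passes 120 N, or if a joint passes its speed limit or range.

### The arm

A 6-joint arm with a two-finger parallel gripper is mounted at the origin on the work surface. World frame = base frame: x ahead of the robot, y to its left, z up, the work surface at z = 0. Lengths are in mm, angles in rad, forces in N, time in s.
With the tool pointing down it reaches from about 275 to 1000 mm from the base axis. Payload 8.4 kg.
Tool frame: the origin (TCP) lies at the very end of the fingers, on their centre line; the grasp point (between the pads) lies behind it (r.grip_point_offset is the x of the grasp point in the tool frame, in mm); x points along the fingers, z is the direction in which the jaws open and shut, and the axes are right-handed (so a half turn about x gives the same grasp; the last joint's range is limited). The gripper opens to 85 mm and grips with 20 to 120 N. Pads are 22 mm wide; open, the fingers measure 114 mm over their backs; the gripper's body (76 mm by 85 mm) begins 54 mm behind the grasp point. The pads swing forward as they close: fully open they stand 13 mm farther back than shut.
Start: joints at [1.295, 0.353, 1.633, -0, 1.155, -0.002], TCP at [168.993, 601.722, 231.281] pointing down, gripper open.
Joint ranges: [-2.63, 2.63], [-0.92, 2.1], [0.06, 2.66], [-1.3, 4.44], [0, 2.69], [-3.02, 3.02]. Speed limits (rad/s): [2.22, 2.22, 2.79, 3.14, 3.14, 3.14].

### API

Orientations are given as [roll, pitch, yaw] about the fixed x, y, z axes, in that order (R = Rz(yaw) Ry(pitch) Rx(roll)).
In Python, from rig import r, vision, order gives the robot as it stands. The module is installed in compiled form; this text tells all that it offers.
- The arm moves only by the tool step_arm, never from a script. Its argument "rows" is a list of rows, each a list of 7 numbers: the shift along the world's x, y, z in mm, then the turn, a rotation vector about the world's x, y, z in rad, then the finger opening in mm, from 0 to 85.4. A call has exactly 8 rows; each row is the pose to reach, as a shift and turn from the pose measured when the call began; what a row does not reach only later rows make up. A row lasts 1/8 s, in which the tool goes at most 62.5 mm and 10.7 degrees, less where a joint would pass 70% of its speed; a pose out of reach is approached as far as the arm can. A call with a gripper value outside its range is refused whole. The fingers move at their own pace and stop on an object; "force" is the grip in N (left out, the last holds). Time passes only in rows, so rows that repeat a pose let the fingers close, or fill a call up. It gives the time, the measured TCP pose, the force and the opening at its end, in the units of the state.
- r.sense(): the state, without advancing time (a new reading comes with each control period).
- vision.grab_frame(name): name is "side" or "top"; returns (picture, depth): 420x560x3 uint8, red, green, blue; 420x560 float32, mm along the optical axis (not along the pixel's ray), 0 where there is no reading.
- vision.camera_info(name): a dict with "K" (3x3 intrinsics, pixels), "origin" and "attitude" of the camera in the world. Camera axes: x right, y down, z forward; pixel columns grow to the right and rows downward; lengths in mm; the calibration is good to about 2 mm. A picture is of the moment at which its call begins. camera_info takes no time and is no camera call.
- order.sign_off(): hands the job in, once; it reports no verdict.
The state is a dict: "clock": time; "qpos": joint angles; "qvel": joint speeds; "joint_efforts": joint torques, N m; "eef_pos": TCP position; "tcp_rot": TCP orientation; "contact_force": force on the tool from outside, world axes, zero at the start; "wrist_torque": the same for the moment, N m; "opening": opening from 0.0 (shut) to 1.0 (fully open).
Only numpy, scipy, OpenCV 4.12 (cv2) and the standard library are available. Lean on these libraries where they do the work, as an engineer would, in place of code of your own. Each camera call takes 0.05 s, during which the arm holds its last target.

## Working session

There is one attempt and no reset: what is moved stays moved. The work goes in short steps, Python scripts to look and compute and a tool call to move; the robot and the scene stay as the last step left them, time stands still between calls to the robot, and variables do not carry over. Pictures are saved under pics/ and viewed, and the job is handed in when it is done.

Besides the shell and the picture viewer there is one more tool, called after "Emit:" as name(argument=value, ...) on one line, values as JSON. step_arm: Moves the arm, as the interface text tells. Its arguments: {"type":"object","properties":{"rows":{"type":"array"},"force":{"type":"number"}},"required":["rows"]}

```bash
mkdir -p pics; cat > h.py <<'E'
import numpy as np,cv2
from rig import r,vision,order
def save(n,img,crop=None,s=1):
    if crop: img=img[crop[1]:crop[3],crop[0]:crop[2]]
    if s!=1: img=cv2.resize(img,None,fx=s,fy=s,interpolation=cv2.INTER_CUBIC)
    cv2.imwrite('pics/'+n+'.png',img[:,:,::-1])
def cam(n):
    c=vision.camera_info(n);return c
def Rm(c):
    a=np.array(c['attitude'],float)
    if a.shape==(3,3): return a
    from scipy.spatial.transform import Rotation as R
    return R.from_euler('xyz',a).as_matrix() if a.size==3 else R.from_quat(a).as_matrix()
def ray_z(n,u,v,z):
    c=cam(n);K=np.array(c['K']);d=Rm(c)@np.linalg.inv(K)@np.array([u,v,1.]);o=np.array(c['origin'],float)
    return o+d*(z-o[2])/d[2]
def pt(n,u,v,d):
    c=cam(n);K=np.array(c['K']);return np.array(c['origin'],float)+Rm(c)@(np.linalg.inv(K)@np.array([u,v,1.])*d)
def proj(n,p):
    c=cam(n);K=np.array(c['K']);q=K@(Rm(c).T@(np.array(p,float)-np.array(c['origin'])));return q[:2]/q[2]
E
python3 - <<'E'
from h import *
for n in('top','side'):
    print(n,cam(n)); im,d=vision.grab_frame(n); save(n+'0',im,s=1.4); np.savez('pics/'+n+'0.npz',im=im,d=d)
s=r.sense();print(s,r.grip_point_offset)
E
```

```text
top {'K': array([[469.87601579,   0.        , 276.31540604],
       [  0.        , 469.87601579, 208.54325318],
       [  0.        ,   0.        ,   1.        ]]), 'origin': array([ 410.18247932,   19.3613529 , 1263.93417947]), 'attitude': array([-3.07059223, -0.00697446, -1.54668047])}
side {'K': array([[535.69500768,   0.        , 278.29022256],
       [  0.        , 535.69500768, 209.62212195],
       [  0.        ,   0.        ,   1.        ]]), 'origin': array([  291.1089192 , -1089.20803199,   871.17866305]), 'attitude': array([-2.20372416, -0.00258455, -0.17493842])}
{'clock': 0.1, 'qpos': array([ 1.29459643e+00,  3.53582671e-01,  1.63407181e+00, -8.27876484e-06,
        1.15520995e+00, -2.41958630e-03]), 'qvel': array([-0.00108708,  0.00012143, -0.00383102,  0.00073343, -0.00041459,
        0.00116182]), 'joint_efforts': array([ 2.27694181e-03, -6.06357694e+01, -3.42823792e+01,  1.30387543e-04,
        3.98503922e-03, -8.67267261e-06]), 'eef_pos': array([168.87780801, 601.29661787, 230.629244  ]), 'tcp_rot': array([-3.13806014,  1.56952453, -1.84104078]), 'contact_force': array([-0.43080668,  0.44332888, -0.62405383]), 'wrist_torque': array([-0.0029573 , -0.0095561 , -0.00412776]), 'opening': 1.0029496908205244} -18.700000000000003
```

View pics/top0.png

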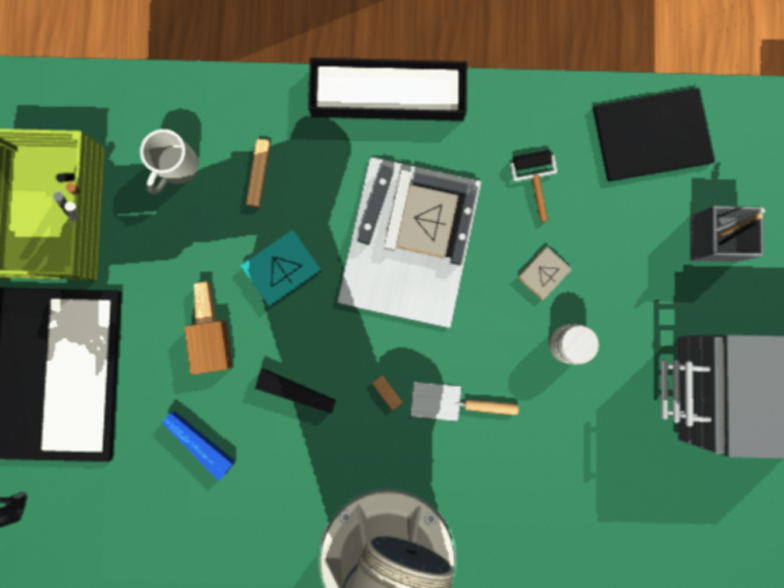

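View pics/side0.png

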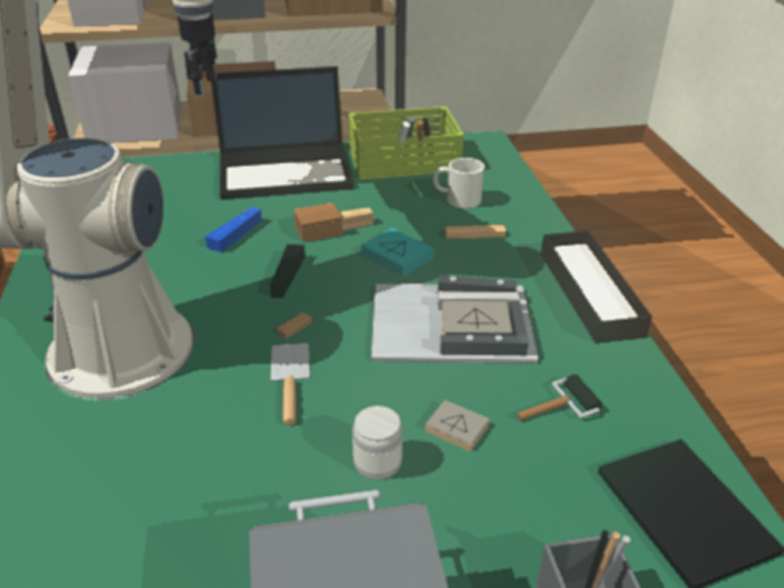

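The holder is at (208,345) in the top view, with the light-wood wedge's thin end at (203,300). The black wedge (295,390) and the blue one (198,443) are look-alikes. The frame is at (410,240). It holds the plywood block at (430,220), which is larger than the loose one at (545,272); the turquoise block (280,268) isn't meant. Next I enlarge these.

```bash
python3 - <<'E'
from h import *
im=np.load('pics/top0.npz')['im']
save('c1',im,(110,190,190,280),7)
save('c2',im,(235,105,350,240),5)
E
```

```text
(no output)
```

View pics/c1.png

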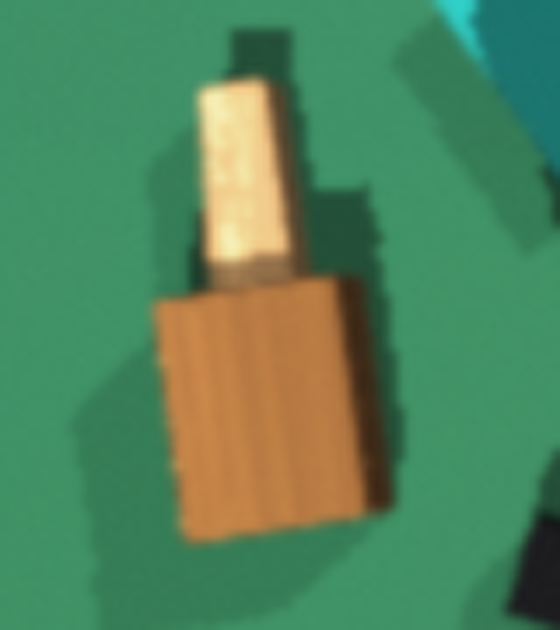

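View pics/c2.png

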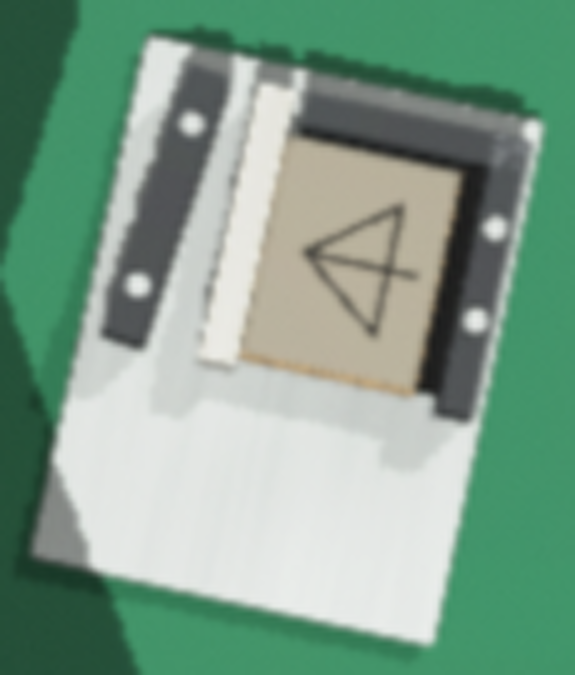

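```bash
cat >> h.py <<'E'
from scipy.optimize import least_squares
def fit(n,obs,x0):
    # obs: list (u,v, model xyz)
    def f(p):
        c,s=np.cos(p[2]),np.sin(p[2]);o=[]
        for u,v,m in obs:
            o+=list(proj(n,[p[0]+c*m[0]-s*m[1],p[1]+s*m[0]+c*m[1],m[2]])-[u,v])
        return o
    r_=least_squares(f,x0);return r_.x,np.array(r_.fun).reshape(-1,2)
def cc(x,y,s,ox,oy): return (x+.5)/s-.5+ox,(y+.5)/s-.5+oy
def fwd(p,x,y):
    c,s=np.cos(p[2]),np.sin(p[2]);return np.array([p[0]+c*x-s*y,p[1]+s*x+c*y])
E
python3 - <<'E'
from h import *
F=lambda x,y,m:(*cc(x,y,5,235,105),m)
ob=[F(149,38,(120,110,12)),F(543,122,(120,-110,12)),F(434,645,(-170,-110,12)),F(31,556,(-170,110,12))]
p,e=fit('top',ob,[550,0,0]);print('frame',p,e.round(2).tolist())
ob2=[F(198,362,(-50,45,41)),F(238,365,(-50,25,41)),F(258,82,(100,45,41)),F(297,88,(100,25,41))]
p2,e=fit('top',ob2,p);print('bar',p2,e.round(2).tolist())
W=lambda x,y,m:(*cc(x,y,7,110,190),m)
ho=[W(155,302,(45,34,46)),W(337,276,(45,-34,46)),W(183,543,(-45,34,46)),W(366,516,(-45,-34,46))]
h,e=fit('top',ho,[400,300,0]);print('hold',h,e.round(2).tolist())
for x,y in[(198,91),(264,78),(207,262),(292,252)]: print(ray_z('top',*cc(x,y,7,110,190),30))
wo=[W(198,91,(75,7.75,30)),W(264,78,(75,-15.25,30))]
w,e=fit('top',wo,h);print('wedge',w,e.round(2).tolist())
print(fwd(h,45,0))
for n,p_ in(('frame',p),('bar',p2)): print(n,fwd(p_,-50,60),fwd(p_,-27,60))
E
```

```text
frame [ 6.22845964e+02 -3.31131131e+01 -1.90949819e-01] [[-0.26, -0.45], [0.33, -0.05], [-0.0, 0.16], [-0.07, 0.32]]
bar [ 6.23142012e+02 -3.38394978e+01 -1.83452263e-01] [[0.38, -0.79], [-0.15, 0.18], [0.08, 0.14], [-0.31, 0.48]]
hold [3.86832678e+02 3.44460308e+02 1.64059742e-01] [[-0.15, -0.19], [0.02, -0.14], [-0.02, 0.09], [0.15, 0.23]]
[504.90269465 377.2614456   30.        ]
[510.41278002 352.73476891  30.        ]
[440.81213613 371.0124699   30.        ]
[445.3256462  339.42513743  30.        ]
wedge [4.33676588e+02 3.52115524e+02 2.22373509e-01] [[0.4, -0.07], [-0.4, 0.07]]
[431.22843403 351.80992246]
frame [585.14223582  35.28592833] [607.72419725  30.920723  ]
bar [584.92652223  34.27493801] [607.54057704  30.07916332]
```

Both choices hold up in the crops. The light-wood wedge sticks out of the roofed holder at crop (245,170). The block in the frame shows a grey face, is the larger of the two, and lies between the bar (245,225) and the fence. I'll move above the thin end.

Emit:
step_arm(rows=[[40,-30,-10,0,0,0.05,60],[80,-60,-20,0,0,0.1,60],[120,-91,-35,0,0,0.16,60],[160,-122,-50,0,0,0.22,60],[200,-153,-70,0,0,0.28,60],[240,-184,-90,0,0,0.34,60],[280,-215,-105,0,0,0.39,60],[310,-241,-120,0,0,0.42,60]], force=30)

```text
clock: 1.1
eef_pos: [480.2, 358.8, 109.8]
tcp_rot: [2.983, 1.569, -1.582]
contact_force: [-0.3, 0.6, -0.3]
opening: 0.702
```

Emit:
step_arm(rows=[[-1,1,-30,0,0,0,60],[-1,1,-60,0,0,0,60],[-1,1,-85,0,0,0,60],[-1,1,-105,0,0,0,60],[-1,1,-105,0,0,0,60],[-1,1,-105,0,0,0,10],[-1,1,-105,0,0,0,10],[-1,1,-105,0,0,0,10]], force=30)

```text
clock: 2.1
eef_pos: [479.9, 360.4, 6.0]
tcp_rot: [-1.921, 1.569, -0.203]
contact_force: [-0.1, 0.2, 5.7]
opening: 0.302
```

```bash
python3 - <<'E'
from h import *
im,d=vision.grab_frame('side'); save('s1',im,(120,110,370,260),3);print(r.sense()['opening'])
E
```

```text
0.3000720541122367
```

View pics/s1.png

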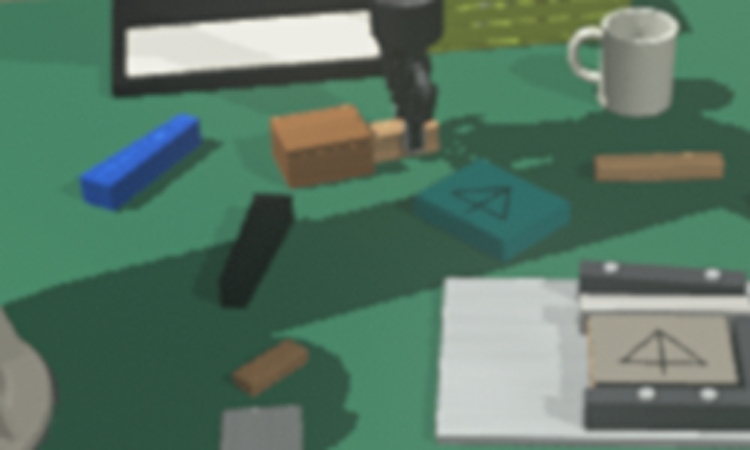

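Emit:
step_arm(rows=[[5,1,1,0,0,0,10],[19,3,1,0,0,0,10],[34,5.5,1,0,0,0,10],[49,8,1,0,0,0,10],[64,10.5,1,0,0,0,10],[79,13,1,0,0,0,10],[94,15.5,1,0,0,0,10],[100,16.5,1,0,0,0,10]])

```text
clock: 3.15
eef_pos: [581.0, 377.1, 7.0]
tcp_rot: [-1.749, 1.569, -0.032]
contact_force: [-0.6, -0.5, -0.6]
opening: 0.3
```

```bash
python3 - <<'E'
from h import *
im,d=vision.grab_frame('side'); save('s2',im,(120,110,370,260),3);print(r.sense()['opening'])
E
```

```text
0.3016862317836342
```

View pics/s2.png

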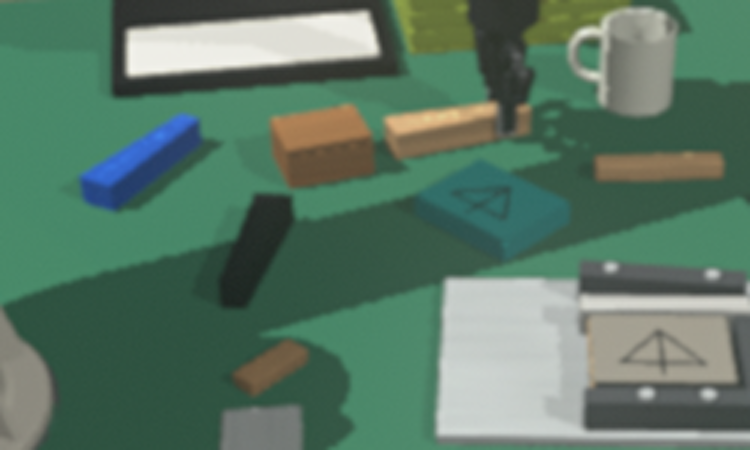

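The wedge is out of the holder at (455,128), flat and clear. Releasing it now.

Emit:
step_arm(rows=[[0,0,-1,0,0,0,10],[0,0,-1,0,0,0,65],[0,0,-1,0,0,0,65],[0,0,-1,0,0,0,65],[0,0,15,0,0,0,65],[0,0,45,0,0,0,65],[-40,-7,75,0,0,0,65],[-80,-13,90,0,0,0,65]])

```text
clock: 4.2
eef_pos: [501.5, 364.5, 99.8]
tcp_rot: [-1.316, 1.565, 0.4]
contact_force: [-0.4, -0.4, -0.1]
opening: 0.761
```

```bash
python3 - <<'E'
from h import *
im,d=vision.grab_frame('side'); save('s3',im,(230,130,330,180),7); np.savez('pics/s3.npz',im=im)
im,d=vision.grab_frame('top'); save('t3',im,(90,140,200,240),7);np.savez('pics/t3.npz',im=im)
E
```

```text
(no output)
```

View pics/s3.png

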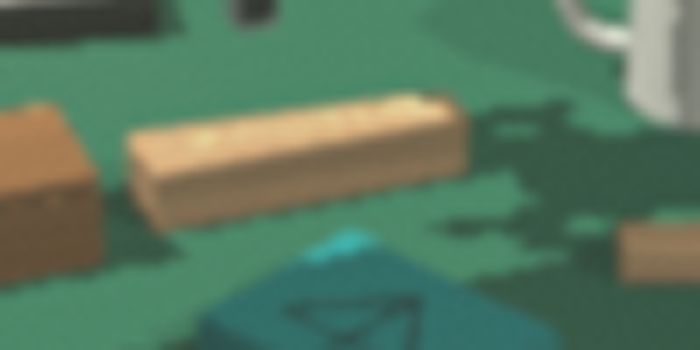

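View pics/t3.png

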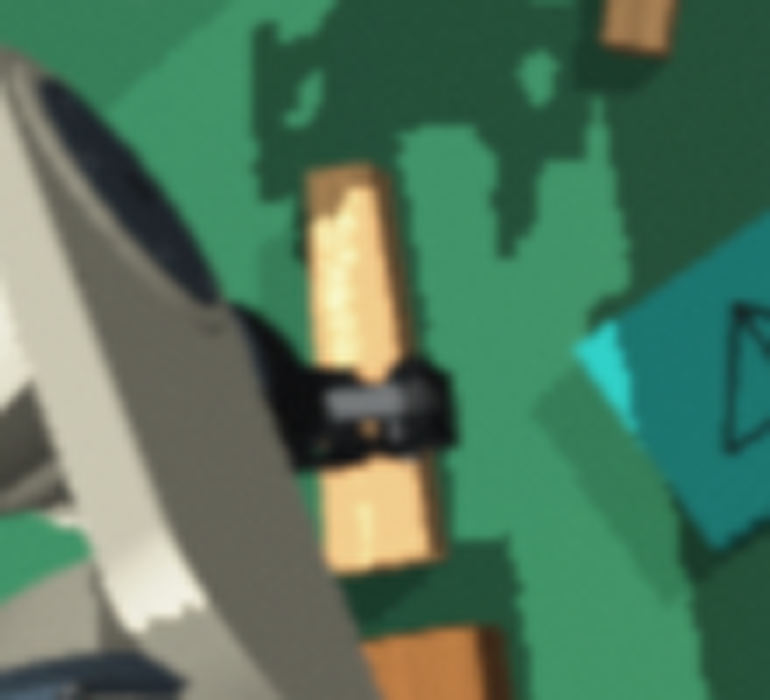

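In the top crop the wedge lies flat and clear. Its thin end is at (308,177)-(378,165) and its thick end at (328,574)-(440,556). Next I fit its pose.

```bash
python3 - <<'E'
from h import *
W=lambda x,y,m:(*cc(x,y,7,90,140),m)
wo=[W(308,177,(75,7.75,30)),W(378,165,(75,-15.25,30)),W(440,556,(-75,-15.25,30)),W(328,574,(-75,22.75,30))]
w,e=fit('top',wo,[530,368,.2]);print('wedge',w,e.round(2).tolist())
for x in(-35,-40,-45,-50):print(x,fwd(w,x,-.05*x))
s=r.sense();print(s['eef_pos'],s['tcp_rot'],s['clock'],s['qpos'])
E
```

```text
wedge [5.32993153e+02 3.68971079e+02 1.96809922e-01] [[0.7, -0.13], [-0.69, 0.11], [-0.83, 0.06], [0.82, -0.03]]
-35 [498.32661712 363.8433319 ]
-40 [493.37425485 363.11079656]
-45 [488.42189259 362.37826122]
-50 [483.46953033 361.64572588]
[498.61359546 363.91792092  99.67897732] [-1.45369432  1.56835144  0.26458954] 4.3 [ 6.28539360e-01  4.87533911e-01  1.75533289e+00 -1.11418373e-03
  8.96441417e-01 -1.08904981e+00]
```

Emit:
step_arm(rows=[[-13,-2,-20,0,0,0,65],[-13,-2,-50,0,0,0,65],[-13,-2,-75,0,0,0,65],[-13,-2,-92,0,0,0,65],[-13,-2,-92,0,0,0,65],[-13,-2,-92,0,0,0,15],[-13,-2,-92,0,0,0,15],[-13,-2,-92,0,0,0,15]], force=30)

```text
clock: 5.3
eef_pos: [486.4, 362.4, 8.9]
tcp_rot: [-1.297, 1.566, 0.421]
contact_force: [-0.6, 0.1, 6.3]
opening: 0.406
```

```bash
python3 - <<'E'
from h import *
s=r.sense();print(s['eef_pos'],s['tcp_rot'],s['opening']*85.4,s['contact_force'])
E
```

```text
[486.35640615 362.40866937   8.87280275] [-1.29701416  1.56649589  0.42126573] 34.69161153509617 [-0.63966341  0.11324137  6.34544582]
```

Emit:
step_arm(rows=[[0,0,25,0,0,0,15],[0,-10,60,0,0,0,15],[-7,-60,70,0,0,-0.07,15],[-15,-110,70,0,0,-0.15,15],[-23,-160,70,0,0,-0.22,15],[-31,-210,70,0,0,-0.29,15],[-38,-255,70,0,0,-0.35,15],[-43,-298,70,0,0,-0.386,15]])

```text
clock: 6.3
eef_pos: [443.0, 63.0, 79.3]
tcp_rot: [-1.289, 1.566, 0.041]
contact_force: [0.2, 0.1, -0.7]
opening: 0.413
```

Emit:
step_arm(rows=[[0,0,-10,0,0,0,15],[0,0,-20,0,0,0,15],[0,0,-30,0,0,0,15],[0,0,-40,0,0,0,15],[0,0,-50,0,0,0,15],[0,0,-50,0,0,0,15],[0,0,-50,0,0,0,15],[0,0,-50,0,0,0,15]])

```text
clock: 7.3
eef_pos: [443.3, 63.1, 29.6]
tcp_rot: [-1.272, 1.565, 0.058]
contact_force: [0.3, -0.7, -0.7]
opening: 0.41
```

```bash
python3 - <<'E'
from h import *
s=r.sense();print(s['eef_pos'],s['tcp_rot'],s['opening']*85.4,s['contact_force'])
im,d=vision.grab_frame('side'); save('s4',im,(220,170,400,270),4); np.savez('pics/s4.npz',im=im)
im,d=vision.grab_frame('top'); save('t4',im,(210,110,330,250),5);np.savez('pics/t4.npz',im=im)
E
```

```text
[443.27802141  63.06155871  29.56961493] [-1.27234558  1.56518568  0.05836708] 35.04381335868003 [ 0.33736015 -0.6754957  -0.68068478]
```

View pics/s4.png

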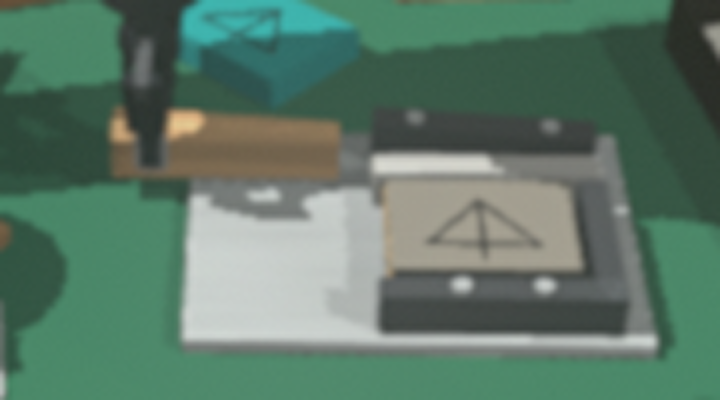

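View pics/t4.png

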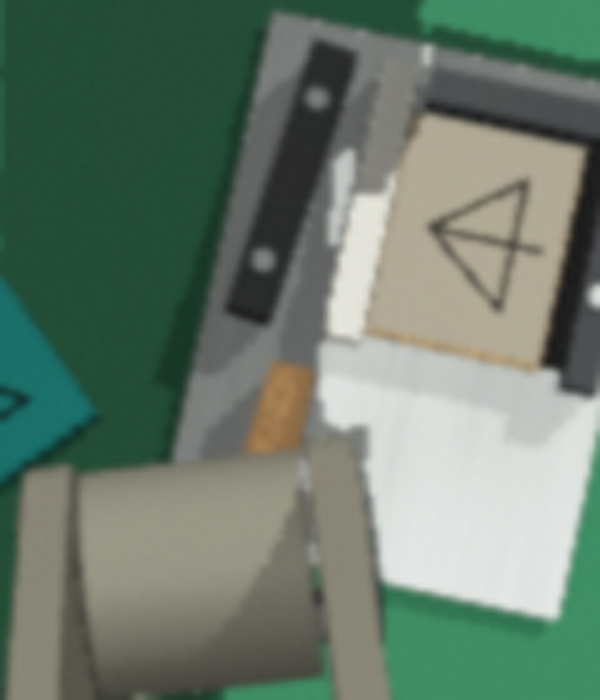

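```bash
python3 - <<'E'
from h import *
im=np.load('pics/t4.npz')['im']; im=cv2.convertScaleAbs(im,alpha=1.5,beta=15)
save('t4b',im,(245,160,305,205),13)
E
```

```text
(no output)
```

View pics/t4b.png

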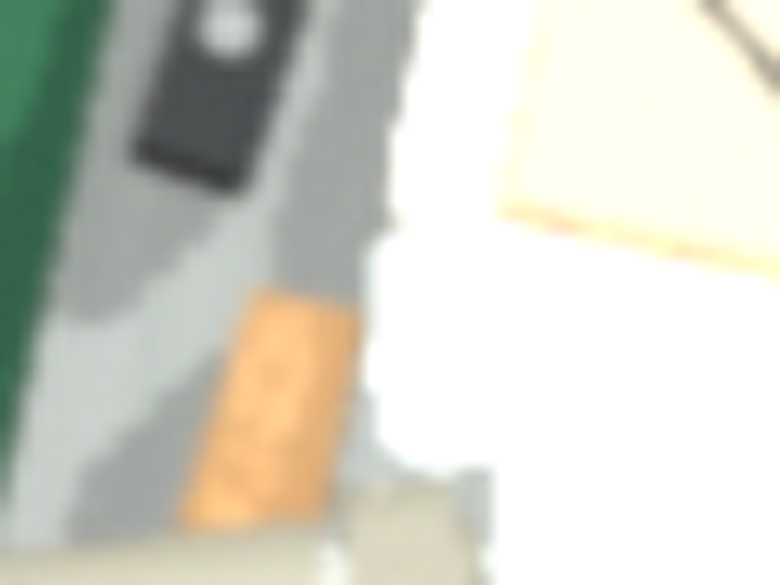

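```bash
python3 - <<'E'
from h import *
p=np.array([623,-33.4,-.189])
def inv(q):
    c,s=np.cos(p[2]),np.sin(p[2]);d=np.array(q[:2])-p[:2];return np.array([c*d[0]+s*d[1],-s*d[0]+c*d[1]]).round(1)
f=lambda x,y,z:inv(ray_z('top',*cc(x,y,13,245,160),z))
g=lambda x,y,z:inv(ray_z('top',*cc(x,y,5,235,105),z))
print('thin L,R',f(255,292,50.7),f(360,310,50.7),'back L,R',f(180,525,50.7),f(328,515,50.7))
print('rail front R',f(242,180,42),'L',f(143,150,42))
print('bar front L',g(198,362,41),'back L',g(258,82,41),'rail in c2 frontR',g(142,345,42),'backR',g(228,70,42))
print('TCP',inv([443.28,63.06]))
E
```

```text
thin L,R [-71.9  67.3] [-71.   46.1] back L,R [-120.8   72. ] [-112.6   43.6]
rail front R [-49.2  75.1] L [-47.5  95.9]
bar front L [-52.3  44.9] back L [100.3  45.4] rail in c2 frontR [-49.9  75.4] backR [102.9  62.3]
TCP [-194.6   61. ]
```

Emit:
step_arm(rows=[[0.4,2.2,-4,0,0,0,15],[0.4,2.2,-7.5,0,0,0,15],[8,0.6,-7.5,0,0,0,15],[16,-0.8,-7.5,0,0,0,15],[24,-2.3,-7.5,0,0,0,15],[32,-3.8,-7.5,0,0,0,15],[40,-5.4,-7.5,0,0,0,15],[44.5,-6.3,-7.5,0,0,0,15]])

```text
clock: 8.4
eef_pos: [488.5, 56.6, 22.1]
tcp_rot: [-1.272, 1.565, 0.059]
contact_force: [0.2, -1.1, -0.4]
opening: 0.412
```

```bash
python3 - <<'E'
from h import *
s=r.sense();print(s['eef_pos'],s['tcp_rot'],s['opening']*85.4,s['contact_force'])
im,d=vision.grab_frame('side'); save('s5',im,(220,170,400,270),4); np.savez('pics/s5.npz',im=im)
im,d=vision.grab_frame('top'); save('t5',cv2.convertScaleAbs(im,alpha=1.3,beta=10),(250,130,310,190),10);np.savez('pics/t5.npz',im=im)
E
```

```text
[488.45289766  56.61098997  22.11848077] [-1.27204892  1.56477737  0.05852126] 35.16754687278315 [ 0.21824609 -1.14867731 -0.39859738]
```

View pics/s5.png

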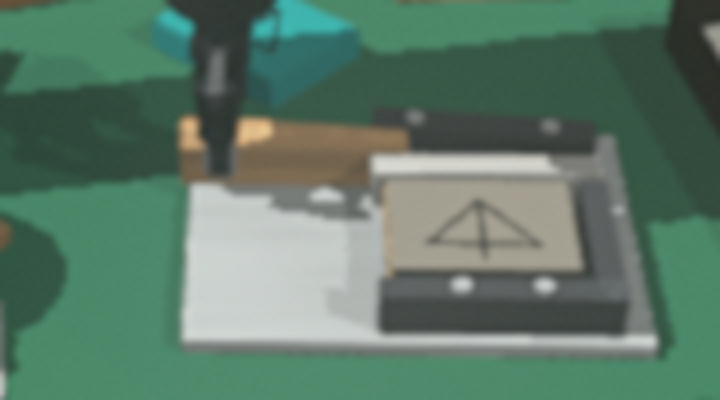

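View pics/t5.png

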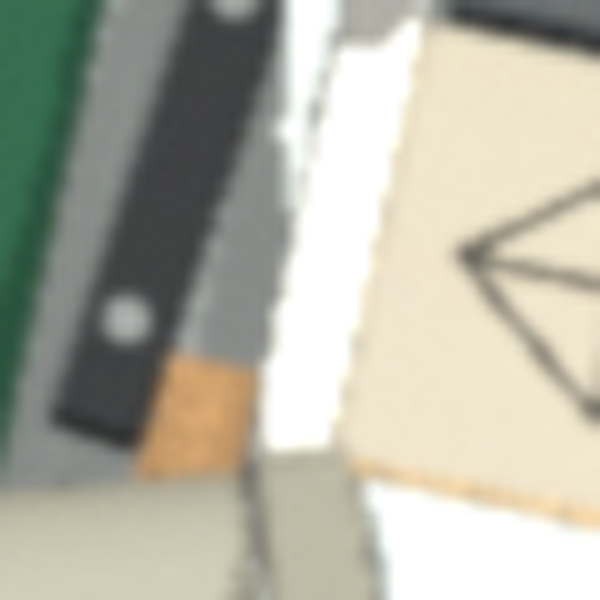

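Emit:
step_arm(rows=[[0,-0.7,0,0,0,0,15],[4,-1.4,0,0,0,0,15],[8,-2.2,0,0,0,0,15],[12,-3,0,0,0,0,15],[16,-3.8,-0.5,0,0,0,15],[19.5,-4.5,-1,0,0,0,15],[19.5,-4.5,-1,0,0,0,15],[19.5,-4.5,-1,0,0,0,15]])

```text
clock: 9.5
eef_pos: [507.7, 52.1, 21.1]
tcp_rot: [-1.275, 1.565, 0.056]
contact_force: [0.5, 0.1, -0.6]
opening: 0.415
```

```bash
python3 - <<'E'
from h import *
s=r.sense();print(s['eef_pos'],s['tcp_rot'],s['opening']*85.4,s['contact_force'])
im,d=vision.grab_frame('side'); save('s6',im,(220,170,400,270),4); np.savez('pics/s6.npz',im=im)
im,d=vision.grab_frame('top'); save('t6',cv2.convertScaleAbs(im,alpha=1.3,beta=10),(250,130,310,190),10);np.savez('pics/t6.npz',im=im)
E
```

```text
[507.69809783  52.12441622  21.05723714] [-1.27474875  1.56492109  0.05570292] 35.41889774792597 [ 0.47652849  0.10934208 -0.57134774]
```

View pics/s6.png

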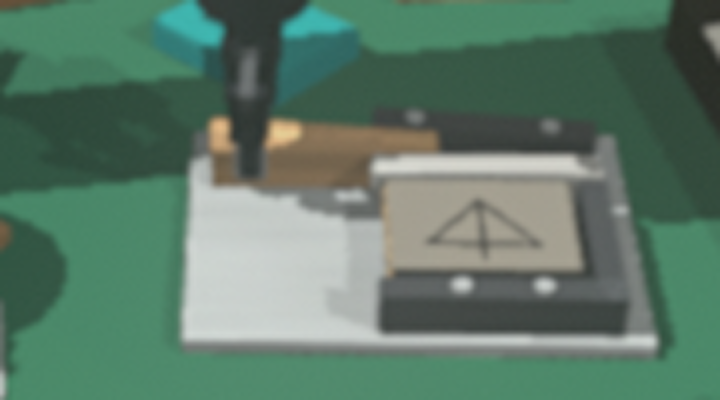

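View pics/t6.png

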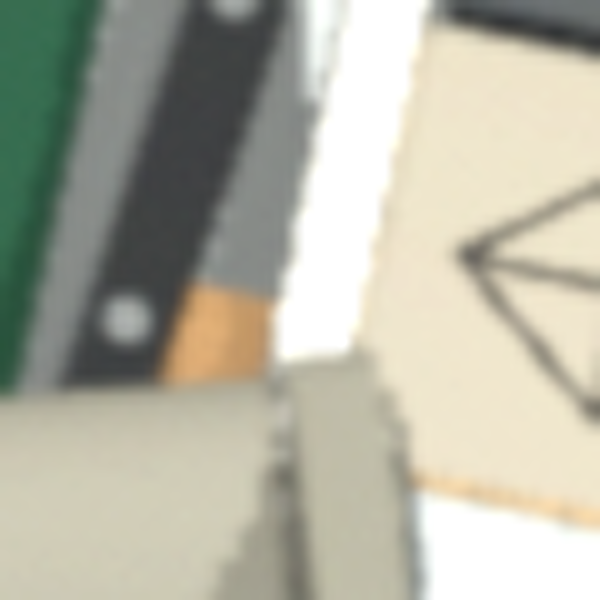

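Emit:
step_arm(rows=[[0,0,0,0,0,0,60],[0,0,0,0,0,0,60],[0,0,0,0,0,0,60],[0,0,0,0,0,0,60],[0,0,20,0,0,0,60],[0,0,45,0,0,0,60],[-20,4,65,0,0,0,60],[-60,12,65,0,0,0,0]])

```text
clock: 10.6
eef_pos: [449.5, 64.4, 87.6]
tcp_rot: [-1.237, 1.56, 0.093]
contact_force: [-1.2, 0.5, -0.1]
opening: 0.503
```

```bash
python3 - <<'E'
from h import *
s=r.sense();print(s['eef_pos'],s['tcp_rot'],s['opening']*85.4,s['contact_force'])
im,d=vision.grab_frame('side'); save('s7',im,(220,170,400,270),4); np.savez('pics/s7.npz',im=im)
im,d=vision.grab_frame('top'); save('t7',cv2.convertScaleAbs(im,alpha=1.3,beta=10),(230,130,310,220),8);np.savez('pics/t7.npz',im=im)
E
```

```text
[449.49973243  64.38898523  87.62355821] [-1.23701309  1.56035434  0.09275194] 42.95837481699066 [-1.15838323  0.49319276 -0.11295614]
```

View pics/s7.png

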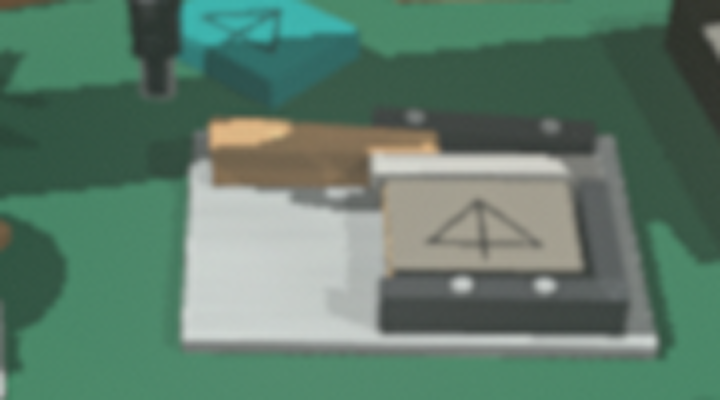

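View pics/t7.png

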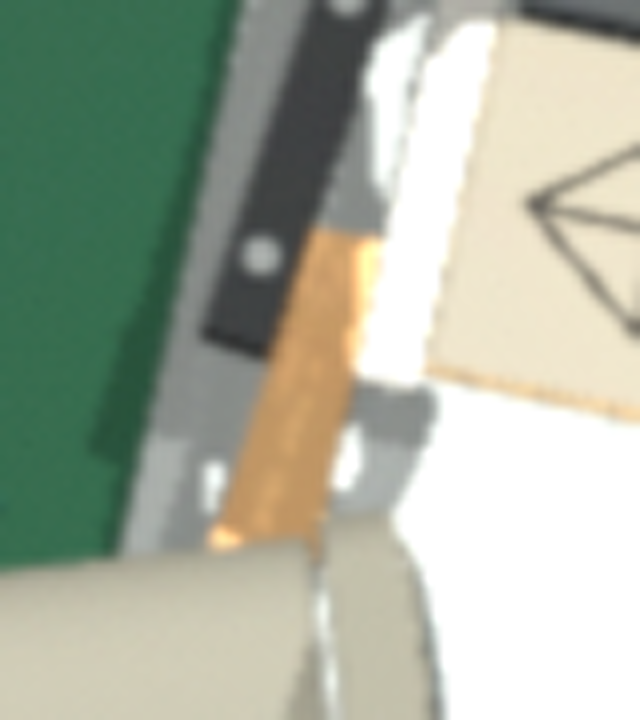

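```bash
python3 - <<'E'
from h import *
p=np.array([623,-33.4,-.189])
def inv(q):
    c,s=np.cos(p[2]),np.sin(p[2]);d=np.array(q[:2])-p[:2];return np.array([c*d[0]+s*d[1],-s*d[0]+c*d[1]]).round(1)
f=lambda x,y,z:inv(ray_z('top',*cc(x,y,8,230,130),z))
print('thin L,R',f(318,228,42),f(385,238,42),'R mid,back',f(352,385,42),f(323,512,42),'L back',f(212,535,42))
g=lambda x,y,z:inv(ray_z('side',*cc(x,y,4,220,170),z))
print('side: thick top L,R',g(210,122,42),g(213,153,42),'thin top', g(437,135,42),'thick bot R',g(213,185,12))
s=r.sense();print('TCP',inv(s['eef_pos']),s['eef_pos'])
E
```

```text
thin L,R [-6.2 68. ] [-4.7 45.8] R mid,back [-54.5  46.1] [-97.4  46.5] L back [-112.4   80.3]
side: thick top L,R [-158.5   73.6] [-155.7   38.3] thin top [-7.2 61.3] thick bot R [-155.9   43.3]
TCP [-194.8   62.1] [443.34807408  64.18973564  85.84935252]
```

The wedge lies straight and loose in the slot: centre at about frame x -80, straight side at y 46. I'll bring the closed fingers down behind its thick end and push it up to snug.

Emit:
step_arm(rows=[[0,1,-20,0,0,0,0],[0,1,-45,0,0,0,0],[0,1,-65,0,0,0,0],[0,1,-65,0,0,0,0],[12,-1.3,-65,0,0,0,0],[22,-3.2,-65,0,0,0,0],[30,-4.7,-65,0,0,0,0],[38,-6.3,-65,0,0,0,0]])

```text
clock: 11.7
eef_pos: [482.1, 57.7, 21.1]
tcp_rot: [-1.314, 1.568, 0.016]
contact_force: [-1.0, 0.9, 0.6]
opening: -0.001
```

```bash
python3 - <<'E'
from h import *
s=r.sense();print(s['eef_pos'],s['tcp_rot'],s['opening']*85.4,s['contact_force'])
im,d=vision.grab_frame('side'); save('s8',im,(220,170,400,270),4); np.savez('pics/s8.npz',im=im)
E
```

```text
[482.10586934  57.7440995   21.14412604] [-1.31448079  1.56827187  0.01629666] -0.05327131686361396 [-0.98042563  0.89541162  0.6394754 ]
```

View pics/s8.png

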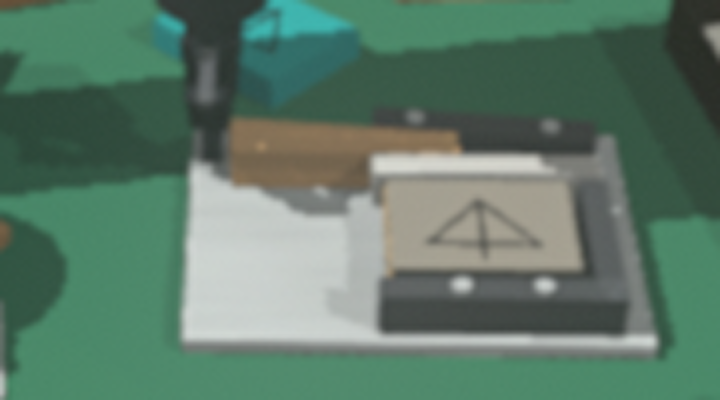

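Emit:
step_arm(rows=[[3,-0.6,0,0,0,0,0],[6,-1.1,0,0,0,0,0],[9,-1.7,0,0,0,0,0],[12,-2.3,0,0,0,0,0],[15,-2.9,0,0,0,0,0],[18,-3.4,0,0,0,0,0],[20,-3.8,0,0,0,0,0],[22,-4.2,0,0,0,0,0]])

```text
clock: 12.75
eef_pos: [505.1, 53.3, 21.1]
tcp_rot: [-1.345, 1.568, -0.015]
contact_force: [-1.5, 1.0, -0.7]
opening: 0.002
```

```bash
python3 - <<'E'
from h import *
s=r.sense();print(s['eef_pos'],s['tcp_rot'],s['contact_force'])
im,d=vision.grab_frame('side'); save('s9',im,(220,170,400,270),4)
E
```

```text
[505.09587318  53.34250529  21.05799086] [-1.34540639  1.56754844 -0.01456485] [-1.49181059  1.01225289 -0.66110427]
```

View pics/s9.png

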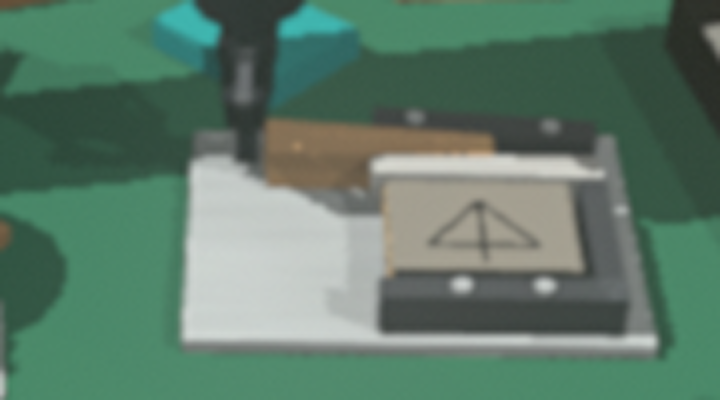

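Emit:
step_arm(rows=[[2,-0.4,0,0,0,0,0],[4,-0.8,0,0,0,0,0],[5.5,-1,0,0,0,0,0],[7,-1.3,0,0,0,0,0],[8,-1.5,0,0,0,0,0],[9,-1.7,0,0,0,0,0],[10,-1.9,0,0,0,0,0],[11,-2.1,0,0,0,0,0]])

```text
clock: 13.8
eef_pos: [515.6, 51.2, 21.0]
tcp_rot: [-1.368, 1.569, -0.037]
contact_force: [-6.9, -1.9, 3.7]
opening: -0.0
```

Resistance is rising. I'll continue in fine steps.

Emit:
step_arm(rows=[[1,-0.2,0,0,0,0,0],[2,-0.4,0,0,0,0,0],[3,-0.6,0,0,0,0,0],[4,-0.8,0,0,0,0,0],[5,-1,0,0,0,0,0],[6,-1.2,0,0,0,0,0],[6,-1.2,0,0,0,0,0],[6,-1.2,0,0,0,0,0]])

```text
clock: 14.8
eef_pos: [520.0, 50.0, 20.7]
tcp_rot: [2.003, 1.57, -2.95]
contact_force: [-7.3, -0.6, 4.2]
opening: 0.004
```

```bash
python3 - <<'E'
from h import *
s=r.sense();print(s['eef_pos'],s['tcp_rot'],s['contact_force'])
im,d=vision.grab_frame('side'); save('s10',im,(220,170,400,270),4)
E
```

```text
[520.03982579  49.97597843  20.69683828] [ 2.00251541  1.56967974 -2.94988669] [-7.28151392 -0.60924799  4.16267177]
```

View pics/s10.png

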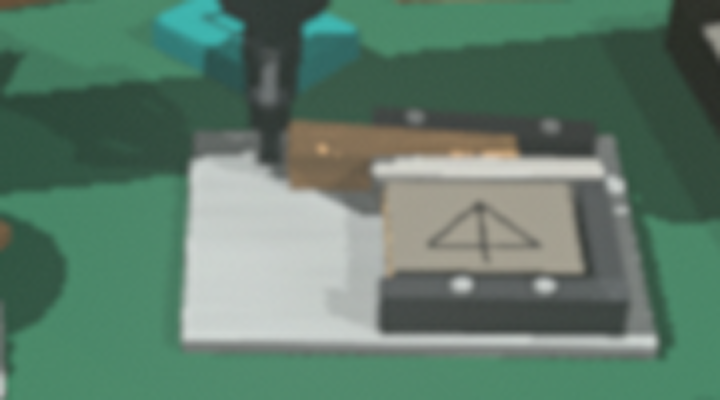

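Emit:
step_arm(rows=[[1,-0.2,0,0,0,0,0],[2,-0.4,0,0,0,0,0],[3,-0.6,0,0,0,0,0],[4,-0.8,0,0,0,0,0],[5,-1,0,0,0,0,0],[6,-1.2,0,0,0,0,0],[7,-1.3,0,0,0,0,0],[7,-1.3,0,0,0,0,0]])

```text
clock: 15.85
eef_pos: [524.6, 48.8, 20.3]
tcp_rot: [1.845, 1.565, -3.108]
contact_force: [-10.2, 2.1, 5.7]
opening: -0.002
```

Emit:
step_arm(rows=[[2,-0.4,0,0,0,0,0],[4,-0.8,0.5,0,0,0,0],[5,-1,0.5,0,0,0,0],[6,-1.2,0.5,0,0,0,0],[7,-1.4,0.5,0,0,0,0],[8,-1.5,0.5,0,0,0,0],[8,-1.5,0.5,0,0,0,0],[8,-1.5,0.5,0,0,0,0]])

```text
clock: 16.85
eef_pos: [525.5, 48.3, 19.7]
tcp_rot: [1.779, 1.551, 3.109]
contact_force: [-23.7, 10.2, 14.9]
opening: -0.001
```

```bash
python3 - <<'E'
from h import *
s=r.sense();print(s['eef_pos'],s['tcp_rot'],s['contact_force'])
im,d=vision.grab_frame('side'); save('s11',im,(220,170,400,270),4)
E
```

```text
[525.46376342  48.30783053  19.74292673] [1.77895177 1.55137988 3.10903832] [-23.6963397   10.2167051   14.90127572]
```

View pics/s11.png

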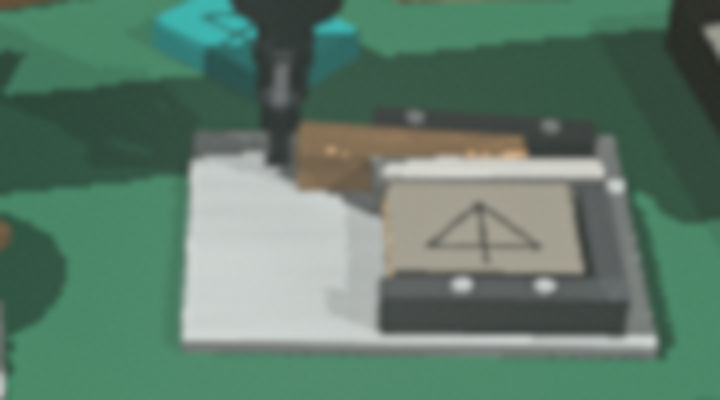

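It stopped dead: the force rose to about 26 N with no further travel, so it's home. Backing off now.

Emit:
step_arm(rows=[[-4,0.8,0,0,0,0,0],[-12,2.3,0,0,0,0,0],[-25,4.7,3,0,0,0,0],[-45,8.5,10,0,0,0,0],[-70,13,40,0,0,0,0],[-80,40,80,0,0,0,0],[-80,90,120,0,0,0,0],[-80,140,150,0,0,0,0]])

```text
clock: 17.9
eef_pos: [445.5, 189.5, 171.9]
tcp_rot: [1.72, 1.554, 3.049]
contact_force: [0.9, 0.1, -0.1]
opening: -0.001
```

Emit:
step_arm(rows=[[0,40,0,0,0,0,0],[0,80,0,0,0,0,0],[0,120,0,0,0,0,0],[0,150,0,0,0,0,0],[0,150,0,0,0,0,0],[0,150,0,0,0,0,0],[0,150,0,0,0,0,0],[0,150,0,0,0,0,0]])

```text
clock: 18.9
eef_pos: [445.6, 338.8, 172.1]
tcp_rot: [1.716, 1.554, 3.044]
contact_force: [0.6, -0.1, 0.4]
opening: 0.001
```

```bash
python3 - <<'E'
from h import *
s=r.sense();print(s['eef_pos'],s['contact_force'],s['clock'])
im,d=vision.grab_frame('side'); save('s12',im,(220,170,400,270),4)
im,d=vision.grab_frame('top'); save('t12',im,(235,105,350,240),5); save('t12f',im,s=1.4)
E
```

```text
[445.64172313 338.76376178 172.06189409] [ 0.58962247 -0.14666714  0.38554285] 18.9
```

View pics/s12.png

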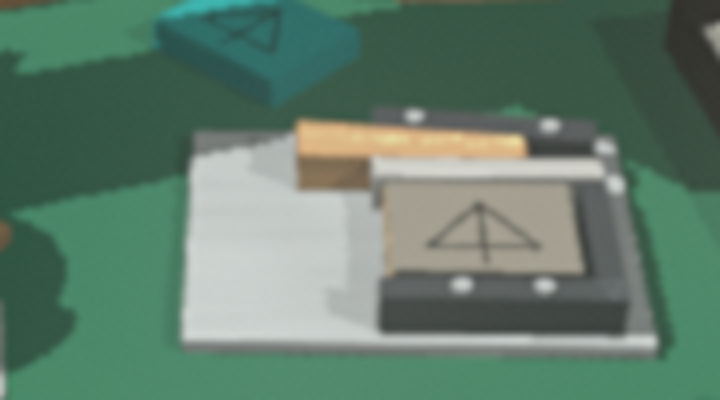

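View pics/t12.png

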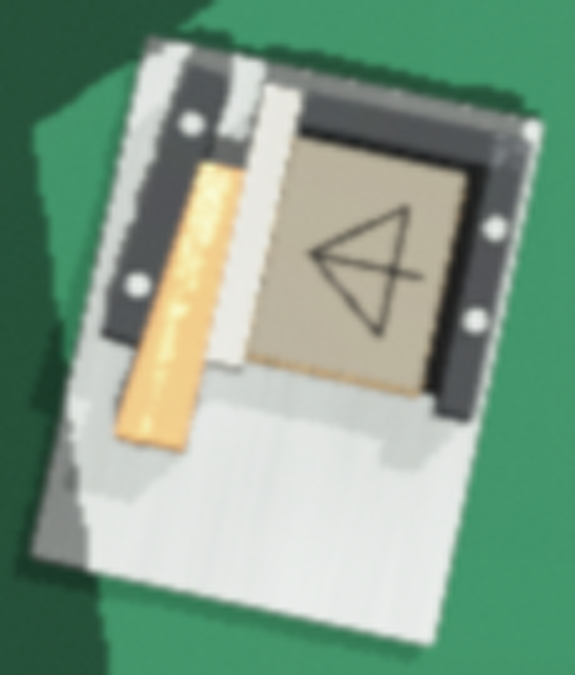

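View pics/t12f.png

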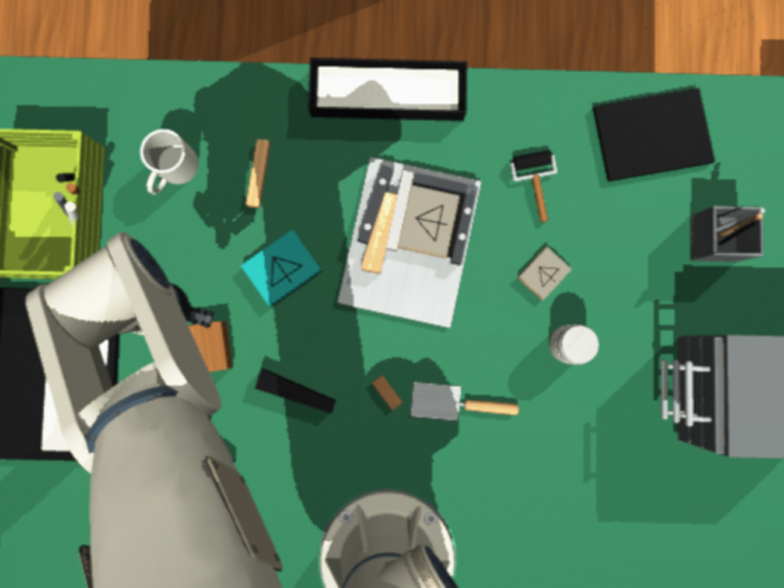

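```bash
python3 - <<'E'
from h import *
F=lambda x,y,m:(*cc(x,y,5,235,105),m)
w,e=fit('top',[F(200,161,(75,7.75,42)),F(244,167,(75,-15.25,42)),F(183,452,(-75,-15.25,42)),F(117,436,(-75,22.75,42))],[600,30,-.19])
p=np.array([623,-33.4,-.189]);c,s=np.cos(p[2]),np.sin(p[2]);d=w[:2]-p[:2]
print(w,e.round(2).tolist(),c*d[0]+s*d[1],-s*d[0]+c*d[1])
E
```

```text
[ 6.10746733e+02  2.74507546e+01 -1.75228054e-01] [[0.0, 0.27], [-0.24, 0.79], [0.65, -0.68], [-0.41, -0.36]] -23.467512746810826 57.465056609866544
```

```bash
python3 - <<'E'
from rig import r,order
print(order.sign_off(), r.sense()['clock'])
E
```

```text
the job is handed in; nothing more can be done
the job is handed in; nothing more can be done
```

The wedge is driven home in the slot and the job was handed in at about 19 s; the sign-off gives no verdict.

- **Method:** I drew the wedge out of the holder by its thin end and laid it flat. I took it again by the thick end, slid it about 45 mm into the slot and let go while it was loose (centre about 80 mm before the frame's origin). I then drove it home with the closed fingers, as slow pushes in small steps rather than separate taps. It stopped dead once the force reached about 26 N, above the 12–20 N you gave for driving it.
- **Last checks:** The final pictures show the wedge flat, its centre about 23 mm before the frame's origin at y 57.5 mm, and about 0.014 rad out of line. The fingers were well clear and touching nothing. The tin, strip and roller look unmoved in the final top view.
- **Not measured:** I had no reading of the clamp bar's travel or its pressure on the block. I judge the block clamped from the wedge's position, which implies roughly 3 mm or more of bar travel, and from the dead stop. No check failed.

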